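# Seat a germanium blank in a lens collet and set its locking ring

### The job

Take the round blank that matches the recess on top of the collet holder and lower it in (do not drop it) until it lies flat on the floor of the recess. Then screw the knurled ring on the holder clockwise, seen from above, until it bottoms out, and back it off a quarter turn so that the blank is not strained. Finish while still holding the ring there in the gripper, and leave the other things on the table where they are.

Things in the scene. Friction and masses are not known exactly. Their poses are not given: they have to be found in the camera images.
- round_blank: dark grey germanium disc, 40 mm diameter, 12 mm thick, about 80 g, lying flat on the white pad; origin at the centre of its underside, z up. It is the larger of the two discs; its place among the three blanks varies.
- square_blank: dark grey square blank, 40 x 40 x 12 mm, on the white pad; does not fit the recess; leave it. Origin at the centre of its underside.
- small_blank: dark grey disc, 26 mm diameter, 12 mm thick, on the white pad; too small for the recess; leave it. Origin at the centre of its underside.
- pad: white flat pad fixed to the table, 120 mm (its x) x 250 mm (its y) x 8 mm; the three blanks lie on its top in a row along its y axis, nominally at y = -80, 0 and +80 mm. Origin at the centre of its underside, on the table.
- holder: collet holder fixed to the table, round about z: blue base 150 mm diameter, top at 14 mm; bright plate 132 mm, top at 26; dark shoulder 58 mm, top at 46; bright barrel 49 mm, rim at 85. Recess in the barrel's top: 43 mm diameter, 5 mm deep, dark floor; the seated blank stands 7 mm above the rim. Four dark marks on the plate, a quarter turn apart. Origin on the axis at the table.
- seat (a point): centre of the floor of the recess, 80 mm above the table on the holder's axis; z up.
- lock_ring: knurled bright ring around the barrel, 62 mm diameter, 18 mm tall, gripped from any direction; already started on its thread. Bottomed out it sits on the dark shoulder (underside 46 mm above the table); it rises 4 mm per turn unscrewed. A dark dot on its top, 27.5 mm from the axis along its x, shows its angle. Turning takes about 0.12 N m. Origin on the axis at its underside, z up.
- ring_turn (a joint): angle of the ring in rad: 0 = bottomed out (hard stop), growing as it is unscrewed (counter-clockwise seen from above); it starts somewhere between 2.0 and 3.8, and its upper stop is at 4.4. A quarter turn is 1.57.
- spare_ring: bystander: a loose ring, 62 mm outer and 49 mm inner diameter, 18 mm tall, lying on the table beside the holder (axis about 140 mm from the holder's). Origin at the centre of its underside.
- solvent: bystander: white bottle, 54 mm diameter, 130 mm tall, standing near the holder. Origin at the centre of its underside.
- driver: bystander: screwdriver 160 mm long lying on the table beyond the pad.
- dust_brush: bystander: brush 150 mm long lying on the table near the robot.
- jar: bystander: clear jar, 60 mm diameter, 60 mm tall, at the far side of the table. Origin at the centre of its underside.
There are look-alikes about, which are no part of the job. What is shaped like the round_blank but green is not meant.

How it is judged:
On the way, in this order (a step that is already met when the one before it is completed fails the run):
1. the round blank lies flat on the floor of the recess, let go (horizontal distance between round_blank and seat below 0.003 m and z of round_blank in the frame of seat between -0.002 and 0.0015 m and angle between round_blank's own z axis and vertical below 0.06 rad and contact force between the fingers and round_blank below 0.05 N), for 0.2 s.
2. the ring is bottomed out, with the blank still seated (horizontal distance between round_blank and seat below 0.003 m and z of round_blank in the frame of seat between -0.002 and 0.0015 m and angle between round_blank's own z axis and vertical below 0.06 rad and value of joint ring_turn below 0.1 rad), for 0.1 s.
At the end, for the whole second after the job is handed in: Round blank still and flat in the recess (within 3 mm of its axis, -2 to +1.5 mm of its floor, tilt under 0.06 rad); after bottoming out (below 0.1 rad) the ring stands still a quarter turn open (1.27 to 1.87 rad), gripped by the fingers with over 3 N (horizontal distance between round_blank and seat below 0.003 m and z of round_blank in the frame of seat between -0.002 and 0.0015 m and angle between round_blank's own z axis and vertical below 0.06 rad and value of joint ring_turn between 1.27 and 1.87 rad and velocity of joint ring_turn between -0.1 and 0.1 rad/s and contact force between the fingers and lock_ring above 3 N and linear speed of round_blank below 0.03 m/s); the arm keeps its last pose, push and grip.
It fails at once if another loose thing is moved more than 30 mm (distance of any of square_blank, small_blank, spare_ring, solvent, driver, dust_brush, jar from where it was at the start of the episode above 0.03 m).
It fails at once if the round blank is dropped (falls free faster than 0.6 m/s) (linear speed of round_blank above 0.6 m/s and contact force between the fingers and round_blank below 0.01 N).
It also fails if it takes over 58 s, if anything falls off the work surface, if the arm or the gripper's body presses on something with over 40 N, if the wrist force passes 120 N, or if a joint passes its speed limit or range.

### The arm

A 6-joint arm with a two-finger parallel gripper is mounted at the origin on the work surface. World frame = base frame: x ahead of the robot, y to its left, z up, the work surface at z = 0. Lengths are in m, angles in rad, forces in N, time in s.
With the tool pointing down it reaches from about 0.15 to 0.775 m from the base axis. Payload 6.1 kg.
Tool frame: the origin (TCP) lies on the centre line of the jaws, within the pads' length; the fingertips stand 25 mm ahead of it and the grasp point (between the pads) lies 6 mm ahead of it (r.tip_extent is the distance from the TCP to the fingertips, in m); z points along the fingers, y is the line along which they close (so a half turn about z gives the same grasp; the last joint's range is limited). The gripper opens to 85 mm and grips with 20 to 120 N. Pads are 22 mm wide; open, the fingers measure 114 mm over their backs; the gripper's body (76 mm by 85 mm) begins 54 mm behind the grasp point. The pads swing forward as they close: fully open they stand 13 mm farther back than shut.
Start: joints at [-1.22, 0.126, -0.04, 1.405, 0, 1.571], TCP at [0.18, -0.493, 0.256] pointing down, gripper open.
Joint ranges: [-2.72, 2.72], [-0.95, 1.95], [-1.27, 1.35], [-1.78, 2.02], [-1.46, 1.47], [-3.14, 3.14]. Speed limits (rad/s): [2.39, 2.39, 3.01, 3.14, 3.14, 3.14].

### API

Orientations are given as a rotation vector (axis times angle).
In Python, from bench import r, claw, solver, status, snapshot, camera_params, models gives the robot as it stands. Calls block until the motion is done:
- r.goto(position, orientation): joint-space move of the TCP to a pose.
- r.line_to(position, ori=None, rate=0.15): straight line of the TCP; ori=None keeps the orientation; rate is the mean speed in m/s.
- r.set_joints(angles): joint-space move.
- claw.set_gripper(opening, f_grip=None): finger opening in m; f_grip is the grip in N (None keeps the last); returns when the fingers have stopped.
- r.wait(seconds).
- solver.ik(position, orientation): joint angles nearest the present ones, or None.
- status.get_state(): the state.
- snapshot(name): name is "scene" or "top"; returns the picture (400x640x3 uint8, red, green, blue); there is no depth.
- camera_params(name): a dict with "camera_matrix" (3x3 intrinsics, pixels), "dist_coeffs" ([k1, k2, p1, p2, k3] as OpenCV has them; the pictures are not rectified), "rvec" (rotation vector, rad) and "tvec" (3), from world to camera coordinates, as OpenCV has them. Camera axes: x right, y down, z forward; pixel columns grow to the right and rows downward; lengths in m; the calibration is good to about 2 mm. A picture is of the moment at which its call begins. camera_params takes no time and is no camera call.
A pose or a line that the arm cannot do raises r.MotionError and nothing moves.
- r.sign_off(): hands the job in; it is judged then, once.
Trained networks look in the newest picture that a camera, given by its name, has taken for a name from the list of things; names that differ only in an ending like _2 or _b are one class to them, and where a whole thing is asked for, a point or a joint stands for the part that bears it (a point fixed in the world has none). Each returns a list of dicts, best first, with "confidence" (0 to 1); they miss things now and then, are a little off and sometimes report something else, mostly with a low value. They report only what shows in the picture. A call takes as long as a camera call. They do not tell look-alikes from the thing itself.
- models.recognise(label, camera): "box" ([left, top, right, bottom] in pixels, round what is visible of it).
- models.cut_out(label, camera): "mask" (400x640 bool, what is visible of it) and "box" ([left, top, right, bottom] in pixels, round what is visible of it).
- models.mark_of(label, camera): "at" ([column, row] in pixels: a listed point, or the origin of a listed thing).
The state is a dict: "time": time; "joints": joint angles; "qd": joint speeds; "joint_efforts": joint torques, N m; "eef_pos": TCP position; "eef_rot": TCP orientation; "wrist_force": force on the tool from outside, world axes, zero at the start; "ft_torque": the same for the moment, N m; "width": finger opening in m; "grasp_force": force on a finger pad.
Only numpy, scipy, OpenCV 4.12 (cv2) and the standard library are available. Lean on these libraries where they do the work, as an engineer would, in place of code of your own. Each camera call takes 0.05 s, during which the arm holds its last target. There are 200 camera calls.

## Working session

There is one attempt and no reset: what is moved stays moved. The work goes in short steps, each a Python script; the robot and the scene stay as the last script left them, time stands still between calls to the robot, and variables do not carry over. Pictures are saved under pics/ and viewed, at most 10 in all, crops included, and the job is handed in when it is done.

```bash
ls; mkdir -p pics; cat > h.py <<'E'
import numpy as np, cv2
from bench import r, claw, solver, status, snapshot, camera_params, models
from scipy.spatial.transform import Rotation as R
def ray(cam,uv,z):
    c=camera_params(cam);K=np.array(c["camera_matrix"],float);d=np.array(c["dist_coeffs"],float)
    M=cv2.Rodrigues(np.array(c["rvec"],float))[0];t=np.array(c["tvec"],float).ravel()
    n=cv2.undistortPoints(np.array([[uv]],float),K,d).ravel()
    o=-M.T@t;v=M.T@np.array([n[0],n[1],1.]);return o+v*(z-o[2])/v[2]
def proj(cam,p):
    c=camera_params(cam);a=lambda k:np.array(c[k],float)
    return cv2.projectPoints(np.array(p,float).reshape(-1,1,3),a("rvec"),a("tvec"),a("camera_matrix"),a("dist_coeffs"))[0].reshape(-1,2)
def down(yaw): # tool z down, tool y axis along world (sin.. ) 
    return (R.from_euler('z',yaw)*R.from_euler('x',np.pi)).as_rotvec()
def save(n,im): cv2.imwrite("pics/"+n,im[:,:,::-1])
E
python3 - <<'E'
from h import *
for c in("top","scene"):
    save(c+"0.png",snapshot(c))
    p=camera_params(c);M=cv2.Rodrigues(np.array(p["rvec"]))[0];print(c,-M.T@np.array(p["tvec"]).ravel(),M[2])
    for l in["round_blank","square_blank","small_blank","holder","seat","lock_ring","spare_ring","solvent","jar","pad","driver","dust_brush"]:
        print(l,[(np.round(x["at"],1).tolist(),round(x["confidence"],2)) for x in models.mark_of(l,c)][:4],
         [(np.round(x["box"]).tolist(),round(x["confidence"],2)) for x in models.recognise(l,c)][:4] if l!="seat" else "")
s=status.get_state();print(s["eef_rot"],s["time"],s["width"],down(0))
E
```

```text
pics
top [ 0.52903231 -0.00612506  0.99033331] [ 0.03786008 -0.02228975 -0.99903442]
round_blank [([375.8, 154.3], 0.76), ([366.1, 214.0], 0.7), ([379.0, 260.2], 0.59)] [([369.0, 251.0, 384.0, 268.0], 0.73), ([418.0, 129.0, 443.0, 156.0], 0.59), ([360.0, 206.0, 376.0, 221.0], 0.48), ([369.0, 146.0, 386.0, 162.0], 0.47)]
square_blank [([399.2, 198.9], 0.77)] [([392.0, 191.0, 408.0, 206.0], 0.54)]
small_blank [([431.3, 202.8], 0.41), ([399.1, 205.8], 0.34)] [([427.0, 198.0, 441.0, 204.0], 0.46)]
holder [([271.1, 211.1], 0.81), ([264.9, 147.8], 0.68)] [([243.0, 181.0, 300.0, 243.0], 0.68)]
seat [([267.9, 212.2], 0.61)] 
lock_ring [([268.1, 212.9], 0.49), ([349.8, 132.7], 0.18)] [([275.0, 218.0, 279.0, 218.0], 0.61)]
spare_ring [([215.4, 188.9], 0.66)] [([199.0, 175.0, 224.0, 199.0], 0.57), ([420.0, 130.0, 446.0, 153.0], 0.43)]
solvent [([264.2, 149.8], 0.68)] [([249.0, 129.0, 274.0, 164.0], 0.84)]
jar [([429.3, 143.3], 0.93)] [([419.0, 130.0, 445.0, 155.0], 0.7)]
pad [([351.8, 132.6], 0.69), ([398.7, 205.0], 0.59)] [([347.0, 179.0, 452.0, 236.0], 0.85), ([391.0, 190.0, 410.0, 207.0], 0.
[... 788 characters left out ...]
6)] [([322.0, 165.0, 348.0, 183.0], 0.68)]
spare_ring [([378.6, 165.3], 0.54)] [([369.0, 156.0, 390.0, 176.0], 0.83), ([337.0, 257.0, 403.0, 312.0], 0.25)]
solvent [([395.5, 211.1], 0.67), ([245.9, 197.5], 0.2)] [([384.0, 164.0, 410.0, 215.0], 0.67)]
jar [([300.9, 362.1], 0.8)] [([282.0, 330.0, 318.0, 380.0], 0.73)]
pad [([252.3, 286.8], 0.7)] [([190.0, 232.0, 313.0, 356.0], 0.61)]
driver [([366.6, 285.7], 0.59), ([331.6, 193.7], 0.5)] [([339.0, 257.0, 404.0, 313.0], 0.72), ([323.0, 168.0, 347.0, 184.0], 0.66)]
dust_brush [([243.4, 197.3], 0.89)] [([215.0, 180.0, 268.0, 211.0], 0.84)]
[-3.09337007e+00 -5.48261064e-01  4.11581116e-05] 2.4 0.08564944185430497 [3.14159265 0.         0.        ]
```

```bash
python3 - <<'E'
import cv2
t=cv2.imread("pics/top0.png")[90:290,190:460];cv2.imwrite("pics/t.png",cv2.resize(t,None,fx=2.96,fy=2.96,interpolation=2))
t=cv2.imread("pics/scene0.png")[140:390,180:430];cv2.imwrite("pics/s.png",cv2.resize(t,(600,600),interpolation=2))
E
```

```text
(no output)
```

View pics/t.png

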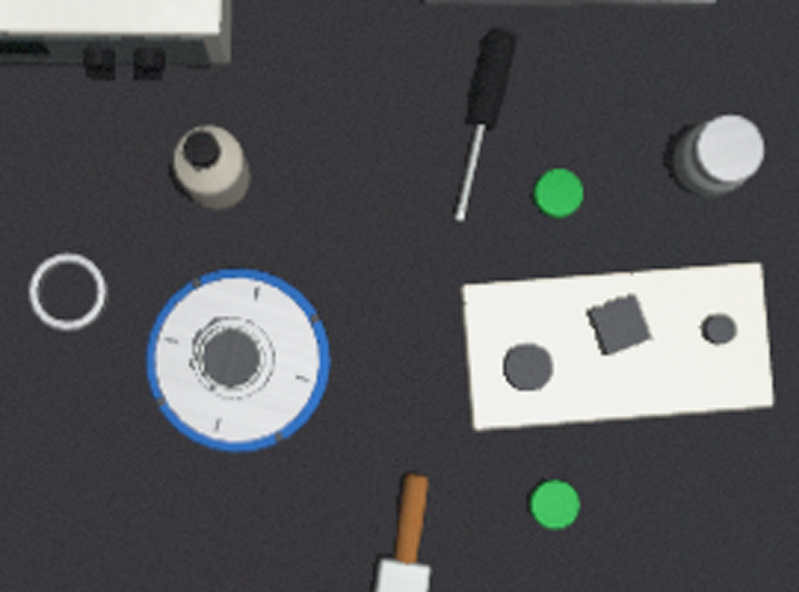

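View pics/s.png

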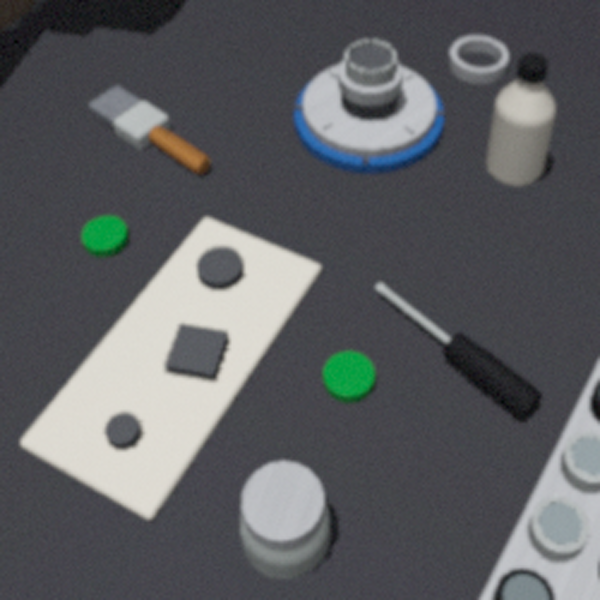

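Candidates for the blank: dark disc at top (368,214) / scene (272,251); green look-alike discs at top (379,155) and (377,260); small dark disc at top (433,201); dark square at (399,199). I choose the larger dark disc on the pad. The holder is at top (270,211), with the recess at (268,211).

```bash
cat >> h.py <<'E'
from scipy.optimize import least_squares
def fit(cam,mask,circ,guess):
    """circ: list of (z,r); finds axis xy whose projected hull has the mask hull's centroid"""
    n,l,st,ce=cv2.connectedComponentsWithStats(mask.astype(np.uint8))
    g=proj(cam,[guess[0],guess[1],circ[-1][0]])[0]
    k=min((i for i in range(1,n) if st[i,4]>60),key=lambda i:np.hypot(*(ce[i]-g)))
    ys,xs=np.nonzero(l==k);P=np.stack([xs,ys],1).astype(np.float32)
    def hc(p):
        m=cv2.moments(cv2.convexHull(p.astype(np.float32)));return np.array([m["m10"],m["m01"]])/m["m00"],m["m00"]
    oc,oa=hc(P)
    th=np.linspace(0,2*np.pi,72)
    def pts(c): return np.concatenate([proj(cam,np.stack([c[0]+q*np.cos(th),c[1]+q*np.sin(th),0*th+z],1)) for z,q in circ])
    s=least_squares(lambda c:(hc(pts(c))[0]-oc),guess,diff_step=1e-3)
    return s.x,oa/hc(pts(s.x))[1]
E
python3 - <<'E'
from h import *
for c,pb,ph,pr in(("top",(368.4,214),(270,211),(268,211)),("scene",(272,251),(330,190),None)):
    im=cv2.imread(f"pics/{c}0.png").astype(int);g=im.mean(2)
    b=ray(c,pb,.02)[:2];h=ray(c,ph,.01)[:2]
    u=int(pb[0]),int(pb[1]);print(c,"rgb blank",im[u[1],u[0]],b,h)
    pad=g>150
    roi=np.zeros(g.shape,bool);roi[u[1]-14:u[1]+15,u[0]-14:u[0]+15]=1
    print("blank",fit(c,(g<150)&roi,[(.008,.02),(.02,.02)],b))
    hm=(g>95)|(im[:,:,0]-im[:,:,2]>30)
    hm=cv2.morphologyEx(hm.astype(np.uint8),cv2.MORPH_CLOSE,np.ones((5,5)))
    print("holder",fit(c,hm,[(.0,.075),(.014,.075),(.026,.066),(.085,.0245)],h))
    if pr:
        roi[:]=0;roi[202:222,258:279]=1
        print("recess",fit(c,(g<125)&roi,[(.080,.0215)],ray(c,pr,.08)[:2]))
        m=models.cut_out("pad",c)
        print(im[211,255:282].mean(1).astype(int), im[200:224,268].mean(1).astype(int))
print(r.tip_extent,status.get_state()["time"])
for y in(-1.5,0,1.5):
  q=solver.ik([b[0],b[1],.15],down(y)); q2=solver.ik([h[0],h[1],.15],down(y));print(y,np.round(q,2) if q is not None else q,np.round(q2,2) if q2 is not None else q2)
t=cv2.imread("pics/top0.png")
cv2.imwrite("pics/c.png",np.hstack([cv2.resize(t[194:234,348:388],(400,400),interpolation=2),cv2.resize(t[191:231,248:288],(400,400),interpolation=2)]))
E
```

```text
top rgb blank [101  98  95] [ 0.54194458 -0.16749616] [0.54807553 0.06941367]
blank (array([ 0.54311795, -0.16667516]), 0.8489760880792712)
holder (array([0.54758739, 0.06917677]), 0.9981201387178612)
recess (array([0.54734449, 0.07046259]), 0.9558470984981355)
[166 113 155 119  98  98  97  98  96  96  93  94  96  98  99  96  93  97
  97  96  97  93 124 221 202 226 221] [189 122  94  96  93  94  96  95  96  95  97  98  97  99  99  98  95  96
  94  94 101 168 215 227]
scene rgb blank [99 96 91] [ 0.54536465 -0.16643557] [0.54508585 0.05886699]
blank (array([ 0.54184995, -0.16434198]), 0.822349165263881)
holder (array([0.5451661 , 0.07361412]), 0.9945559768353294)
0.025 2.45
-1.5 [-0.3   0.23 -0.15  1.19  0.   -1.94] [ 0.11  0.19 -0.2   1.18  0.   -1.53]
0 [-0.3   0.23 -0.15  1.19  0.    2.85] [ 0.11  0.19 -0.2   1.18  0.   -3.03]
1.5 [-0.3   0.23 -0.15  1.19  0.    1.35] [ 0.11  0.19 -0.2   1.18  0.    1.75]
```

View pics/c.png

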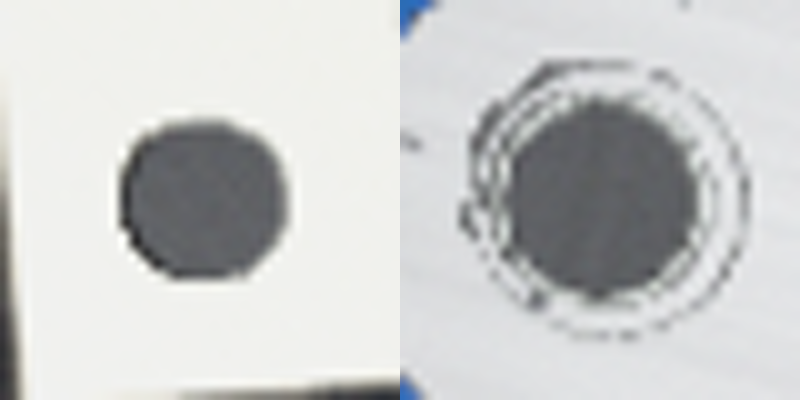

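Left crop: the larger plain dark-grey disc, centred at about (368,214), so it is the round blank. Right crop: the recess at about (268,211). Next I touch down on the pad to find the true fingertip height, then centre the blank with two perpendicular squeezes.

```bash
cat >> h.py <<'E'
S=status.get_state
def touch(zmin,step=.002,thr=3.,rate=.05):
    f0=np.array(S()["wrist_force"]);p=np.array(S()["eef_pos"])
    z=p[2]
    while z>zmin:
        z-=step;r.line_to([p[0],p[1],z],rate=rate)
        f=np.array(S()["wrist_force"])-f0
        if f[2]>thr: break
    return S()["eef_pos"][2],f
E
python3 - <<'E'
from h import *
b=[.5425,-.1655]
r.goto([*b,.12],down(3.17));claw.set_gripper(.054,20);print(S()["time"],r.tip_extent,S()["wrist_force"])
r.line_to([*b,.045],rate=.12)
z,f=touch(.018);print(S()["time"],z,f)
E
```

```text
4.7083 0.025 [ 0.17686601 -0.38008767  0.03303991]
7.7333 0.02923287318606784 [-4.96487844  2.89075907 11.29858552]
```

```bash
python3 - <<'E'
from h import *
b=[.5425,-.1655];Z=.0378
r.line_to([*b,Z],rate=.05)
claw.set_gripper(.03,20);s=S();print(s["time"],s["width"],s["grasp_force"],s["wrist_force"],s["eef_pos"])
claw.set_gripper(.054)
r.line_to([*b,Z],ori=down(1.6),rate=.05);print(S()["time"])
claw.set_gripper(.03,20);s=S();print(s["time"],s["width"],s["wrist_force"],s["eef_pos"])
claw.set_gripper(.054)
r.line_to([*b,.12],rate=.3)
r.goto([.40,-.30,.2],down(1.6))
for c in("top","scene"):
    im=snapshot(c).astype(int);save(c+"1.png",im.astype(np.uint8));g=im.mean(2)
    u=proj(c,[*b,.02])[0].astype(int)
    roi=np.zeros(g.shape,bool);roi[u[1]-14:u[1]+15,u[0]-14:u[0]+15]=1
    print("blank",c,fit(c,(g<150)&roi,[(.008,.02),(.02,.02)],b))
print(S()["time"])
E
```

```text
8.3667 0.038377719653944174 19.867342114448547 [-0.71468007  0.21587528  2.10351185] [ 0.54243724 -0.16547728  0.03774301]
10.3833
10.6583 0.03837654543857741 [0.42818122 0.75471337 1.9926969 ] [ 0.54257632 -0.16550839  0.03802352]
blank top (array([ 0.54359211, -0.16706718]), 0.8599131469075627)
blank scene (array([ 0.5422797 , -0.16461166]), 0.8246376201232228)
12.3417
```

```bash
python3 - <<'E'
from h import *
b=[.5425,-.1655];Z=.0378;h=np.array([.5461,.0718])
r.goto([*b,.10],down(3.17));r.line_to([*b,Z],rate=.12)
claw.set_gripper(.03,40);s=S();print(s["time"],s["width"],s["grasp_force"])
r.line_to([*b,.17],rate=.15);r.goto([*h,.17],down(3.17));r.line_to([*h,.1185],rate=.1)
s=S();print(s["time"],s["width"],s["grasp_force"],s["eef_pos"],s["wrist_force"])
z,f=touch(.1096,.001,2.5,.03);s=S();print(s["time"],z,f,s["eef_pos"])
save("s2.png",cv2.resize(snapshot("scene")[140:220,290:370],(560,560),interpolation=2))
E
```

```text
14.4333 0.03721768888371252 39.668558835983276
17.075 0.03741364193598084 40.11721909046173 [0.54631465 0.07138386 0.11879302] [ 0.3263204  -0.14076758 -0.22053122]
19.075 0.11138602589463939 [-2.06671722 -0.53817054  5.48315865] [0.54642482 0.0713876  0.11138603]
```

View pics/s2.png

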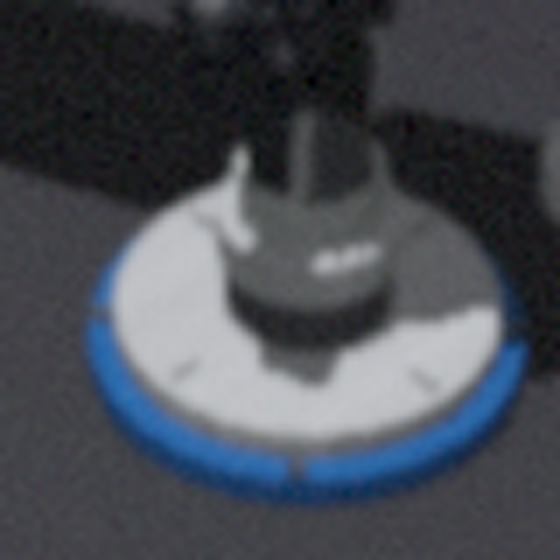

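```bash
python3 - <<'E'
from h import *
p=lambda t:print(t,round(S()["time"],2),np.round(S()["eef_pos"],5),np.round(S()["wrist_force"],2),round(S()["width"],5))
p("now")
for dx,dy in((-.0006,0),(-.0006,.0005)):
    r.line_to([.5461+dx,.0718+dy,.1112],rate=.03);p("shift")
for z in(.1105,.1099,.1094):
    r.line_to([.5455,.0723,z],rate=.03);p("z")
    if S()["wrist_force"][2]>9:break
E
```

```text
now 19.12 [0.5464  0.0714  0.11139] [-2.79 -1.61  4.92] 0.03727
shift 19.38 [0.54576 0.07178 0.11139] [-0.9   0.37  3.27] 0.0375
shift 19.62 [0.54577 0.0719  0.11137] [ 1.04 -4.08  3.13] 0.03702
z 19.88 [0.5458  0.07192 0.11132] [-1.45 -3.87  9.09] 0.03735
```

```bash
python3 - <<'E'
from h import *
p=lambda t:print(t,round(S()["time"],2),np.round(S()["eef_pos"],5),np.round(S()["wrist_force"],2),round(S()["width"],5))
r.line_to([.5458,.0718,.1112],rate=.03);p("c")
claw.set_gripper(.046,20);p("open")
r.line_to([.5458,.0718,.15],rate=.15);claw.set_gripper(.085)
r.goto([.47,-.10,.2],down(3.17-1.5))
p("away")
a=snapshot("top");b=snapshot("scene");save("top3.png",a);save("scene3.png",b)
A=cv2.resize(a[191:231,248:288],(400,400),interpolation=2);B=cv2.resize(b[150:200,307:357],(400,400),interpolation=2)
save("c3.png",np.hstack([A,B]))
E
```

```text
c 20.12 [0.54587 0.07184 0.11137] [-0.59 -3.35  5.16] 0.03699
open 20.38 [0.54539 0.07202 0.11058] [ 0.25 -0.18 -0.88] 0.04626
away 22.33 [ 0.47018 -0.0998   0.1999 ] [ 0.12 -0.24 -0.37] 0.08471
```

View pics/c3.png

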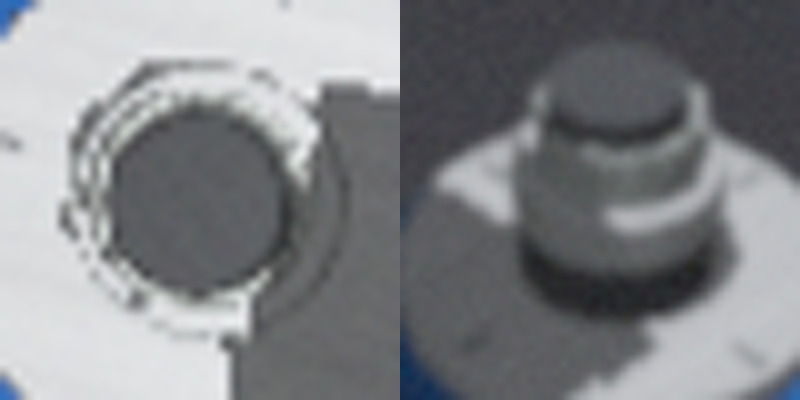

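The blank sits flat in the recess at crop centre, top about (268,211), standing evenly above the rim. Next is the ring.

```bash
cat >> h.py <<'E'
def p(t):
    s=S();print(t,"t%.2f"%s["time"],np.round(s["eef_pos"],4),"F",np.round(s["wrist_force"],1),"M",np.round(s["ft_torque"],2),"w%.4f j6 %.2f"%(s["width"],s["joints"][5]))
E
python3 - <<'E'
from h import *
im=cv2.imread("pics/top3.png").astype(int).mean(2)
roi=np.zeros(im.shape,bool);roi[200:222,257:278]=1
print("blank top",fit("top",(im<118)&roi,[(.085,.02),(.092,.02)],[.546,.072]))
h=[.5457,.0718]
q=np.array(solver.ik([*h,.15],down(-.73)));q[5]=(q[5]+2.3+np.pi)%(2*np.pi)-np.pi-2.3
print(q)
r.set_joints(q);p("hover")
r.line_to([*h,.066],rate=.1);p("down")
claw.set_gripper(.05,20);p("grip20")
E
```

```text
blank top (array([0.54535157, 0.06768419]), 1.1558067054485308)
[ 1.30822656e-01  1.93758617e-01 -1.92584634e-01  1.18445308e+00
 -4.44089210e-16 -2.28077000e+00]
hover t25.40 [0.5457 0.0717 0.15  ] F [ 0.2  0.2 -0.2] M [-0.   -0.02  0.02] w0.0846 j6 -2.28
down t26.39 [0.5462 0.0718 0.0666] F [-0.6  0.   0.9] M [-0.05  0.   -0.02] w0.0848 j6 -2.28
grip20 t26.73 [0.5461 0.0717 0.0668] F [-1.4 -0.6  4.1] M [-0.16  0.25 -0.02] w0.0607 j6 -2.28
```

```bash
python3 - <<'E'
from h import *
h=[.5461,.0717]
claw.set_gripper(.05,50);p("grip")
a=0;st=.2
while a<4.3:
    a+=st
    r.line_to([*h,.0664-.00064*a],ori=down(-.73-a),rate=.1)
    s=S()
    p("%.2f"%a)
    if abs(s["ft_torque"][2])>.6: break
r.wait(.15);p("end")
E
```

```text
grip t26.94 [0.5461 0.0718 0.0671] F [-1.9 -1.2  7.2] M [-0.18  0.44  0.01] w0.0606 j6 -2.28
0.20 t27.29 [0.5462 0.0718 0.067 ] F [-2.1  0.1  6.2] M [-0.04  0.5  -0.12] w0.0606 j6 -2.08
0.40 t27.64 [0.5463 0.0719 0.0669] F [-1.9  0.2  6.6] M [ 0.05  0.39 -0.12] w0.0604 j6 -1.88
0.60 t27.99 [0.5465 0.0719 0.0667] F [-1.3  0.8  4.6] M [ 0.1   0.34 -0.13] w0.0603 j6 -1.68
0.80 t28.34 [0.5465 0.0719 0.0666] F [-1.4  0.3  5.3] M [ 0.03  0.31 -0.14] w0.0604 j6 -1.48
1.00 t28.69 [0.5466 0.072  0.0665] F [-0.3  0.6  5.3] M [ 0.1   0.17 -0.1 ] w0.0605 j6 -1.28
1.20 t29.04 [0.5468 0.0719 0.0664] F [0.5 0.7 5.1] M [ 0.11  0.1  -0.13] w0.0604 j6 -1.08
1.40 t29.39 [0.5469 0.0719 0.0662] F [0.7 0.4 5.7] M [ 0.05  0.03 -0.15] w0.0607 j6 -0.89
1.60 t29.74 [0.547  0.0718 0.0661] F [ 0.6 -0.1  4.2] M [ 0.04 -0.07 -0.05] w0.0603 j6 -0.69
1.80 t30.09 [0.5471 0.0717 0.066 ] F [ 0.6 -0.2  5. ] M [-0.01 -0.17 -0.16] w0.0605 j6 -0.49
2.00 t30.44 [0.5471 0.0716 0.0658] F [ 0.8 -0.3  4.8] M [-0.1  -0.22 -0.15] w0.0607 j6 -0.29
2.20 t30.79 [0.5472 0.0715 0.0657] F [ 1.6 -0.5  5.5] M [-0.2  -0.29 -0.09] w0.0602 j6 -0.09
2.40 t31.14 [0.5472 0.0714 0.0656] F [ 1.8 -1.7  4.4] M [-0.32 -0.29 -0.13] w0.0605 j6 0.11
2.60 t31.49 [0.5472 0.0713 0.0655] F [ 1.7 -2.5  5.4] M [-0.38 -0.35 -0.11] w0.0608 j6 0.31
2.80 t31.84 [0.5471 0.0711 0.0653] F [ 2.6 -2.9  4.5] M [-0.5  -0.32 -0.12] w0.0604 j6 0.51
3.00 t32.19 [0.5467 0.0713 0.0651] F [-0.2 -2.3  5.8] M [-0.44 -0.05 -0.13] w0.0607 j6 0.71
3.20 t32.54 [0.5475 0.0705 0.065 ] F [ 3.  -6.1  3.7] M [-1.24 -0.61  0.99] w0.0603 j6 0.91
end t32.69 [0.5475 0.0704 0.065 ] F [ 2.4 -6.2  3.8] M [-1.17 -0.6   0.97] w0.0605 j6 0.91
```

```bash
python3 - <<'E'
from h import *
h=[.5461,.0717]
for a in(3.26,):
    r.line_to([*h,.0664-.00064*a],ori=down(-.73-a),rate=.1);r.wait(.15);p("%.2f"%a)
b=snapshot("scene");t=snapshot("top")
save("c4.png",np.hstack([cv2.resize(b[130:230,280:380],(400,400),interpolation=2),cv2.resize(t[161:261,218:318],(400,400),interpolation=2)]))
E
```

```text
3.26 t33.09 [0.5467 0.0713 0.0649] F [-0.2 -2.   5. ] M [-0.5  -0.14 -0.03] w0.0605 j6 0.97
```

View pics/c4.png

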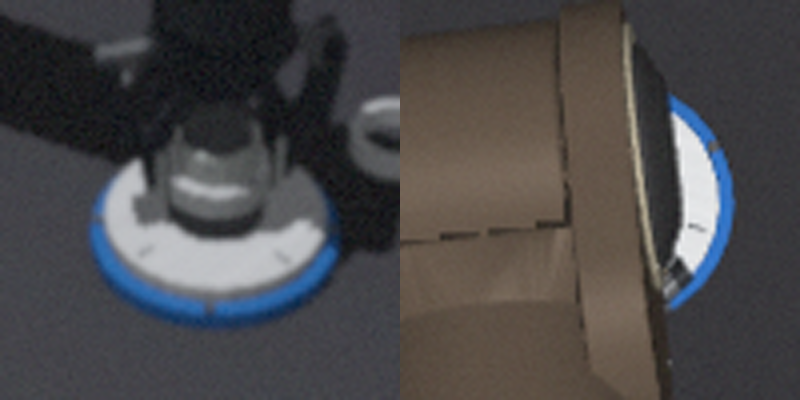

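Scene view: the fingers straddle the ring at about (335,175), and it is down against the shoulder. The torque spike was then lost, probably to slip, so I confirm the stop with a firmer grip.

```bash
python3 - <<'E'
from h import *
h=[.5465,.0714]
claw.set_gripper(.05,90);p("g")
for a in(3.32,3.38,3.44,3.50,3.56):
    r.line_to([*h,.0664-.00064*3.2],ori=down(-.73-a),rate=.1);p("%.2f"%a)
    if S()["ft_torque"][2]>.7: break
r.wait(.2);p("end")
E
```

```text
g t33.41 [0.5467 0.0713 0.0651] F [-0.9 -2.   6.4] M [-0.54  0.03 -0.18] w0.0595 j6 0.97
3.32 t33.66 [0.5467 0.0712 0.0651] F [-2.2 -1.1  7. ] M [-0.23  0.24 -0.09] w0.0594 j6 1.03
3.38 t33.91 [0.5467 0.0713 0.0651] F [-1.6 -1.3  7. ] M [-0.42  0.23  0.84] w0.0594 j6 1.09
end t34.11 [0.5467 0.0712 0.065 ] F [-0.5 -1.7  7.9] M [-0.45  0.18  0.82] w0.0597 j6 1.09
```

```bash
python3 - <<'E'
from h import *
h=[.5465,.0714]
for a in(3.2,2.8,2.4,2.0,1.76):
    r.line_to([*h,.0644+.00064*(3.34-a)],ori=down(-.73-a),rate=.1);p("%.2f"%a)
r.wait(.4);p("end")
b=snapshot("scene");save("c5.png",cv2.resize(b[130:230,280:380],(600,600),interpolation=2))
E
```

```text
3.20 t34.44 [0.5467 0.0713 0.0651] F [-1.6 -1.5  7.1] M [-0.31  0.18  0.18] w0.0592 j6 0.91
2.80 t34.99 [0.5468 0.0713 0.0654] F [-2.6 -1.1  7.2] M [-0.25  0.2   0.15] w0.0595 j6 0.51
2.40 t35.54 [0.5467 0.0713 0.0657] F [-1.6 -2.4  6.7] M [-0.25  0.19  0.11] w0.0595 j6 0.11
2.00 t36.09 [0.5467 0.0714 0.0659] F [-1.4 -1.3  7.4] M [-0.09  0.17  0.08] w0.0595 j6 -0.29
1.76 t36.48 [0.5467 0.0714 0.0661] F [-1.9 -1.2  7.6] M [-0.12  0.26  0.17] w0.0592 j6 -0.53
end t36.88 [0.5467 0.0714 0.0661] F [-1.4 -1.2  6.6] M [-0.12  0.24  0.12] w0.0595 j6 -0.53
```

View pics/c5.png

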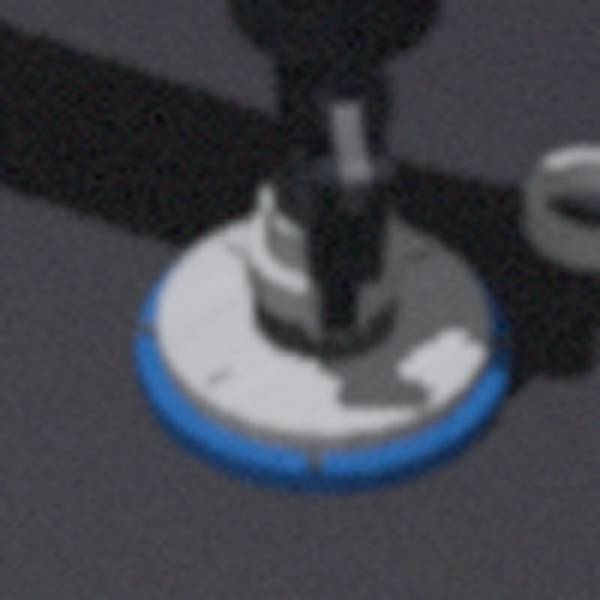

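```bash
python3 - <<'E'
from h import *
h=[.5465,.0714]
def go(a): r.line_to([*h,.0644+.00064*(3.34-a)],ori=down(-.73-a),rate=.1);p("%.3f"%a)
for a in(1.765,1.775,1.79,2.6,3.2,3.25,3.29,3.32,3.34,3.36,3.38,3.4):
    go(a)
    if S()["ft_torque"][2]>.9: break
r.wait(.2);p("end")
E
```

```text
1.765 t37.18 [0.5467 0.0714 0.0661] F [-2.4 -2.1  7.6] M [-0.09  0.2   0.1 ] w0.0594 j6 -0.52
1.775 t37.43 [0.5467 0.0714 0.0661] F [-0.9 -0.9  7.4] M [-0.1   0.22  0.04] w0.0593 j6 -0.51
1.790 t37.68 [0.5467 0.0714 0.066 ] F [-2.1 -1.5  7.6] M [-0.11  0.2   0.02] w0.0593 j6 -0.50
2.600 t38.64 [0.5468 0.0713 0.0656] F [-1.5 -1.3  6.4] M [-0.21  0.16 -0.  ] w0.0595 j6 0.31
3.200 t39.39 [0.5467 0.0713 0.0652] F [-2.1 -1.1  6.6] M [-0.24  0.26 -0.11] w0.0593 j6 0.91
3.250 t39.64 [0.5467 0.0712 0.0651] F [-0.8 -1.7  7.9] M [-0.31  0.16 -0.13] w0.0594 j6 0.96
3.290 t39.89 [0.5467 0.0712 0.0651] F [-0.9 -1.5  6.9] M [-0.34  0.26 -0.12] w0.0596 j6 1.00
3.320 t40.14 [0.5467 0.0713 0.0651] F [-1.9 -1.   7.4] M [-0.32  0.21 -0.07] w0.0591 j6 1.03
3.340 t40.39 [0.5467 0.0712 0.0651] F [-1.4 -1.7  6.9] M [-0.33  0.2   0.04] w0.0592 j6 1.05
3.360 t40.64 [0.5467 0.0713 0.0651] F [-1.2 -1.4  7.3] M [-0.41  0.18  0.42] w0.0595 j6 1.07
3.380 t40.89 [0.5467 0.0713 0.0651] F [-1.4 -2.1  6.9] M [-0.43  0.24  0.9 ] w0.0594 j6 1.09
3.400 t41.14 [0.5467 0.0712 0.0651] F [-0.9 -2.9  7.9] M [-0.51  0.21  1.26] w0.0594 j6 1.11
end t41.34 [0.5467 0.0713 0.065 ] F [-1.6 -1.8  7.6] M [-0.5   0.25  1.25] w0.0592 j6 1.11
```

The stop repeats at the same angle with a clean elastic rise, so it is the hard stop. I back off a quarter turn and hand in.

```bash
python3 - <<'E'
from h import *
h=[.5467,.0713]
for a in(3.3,2.8,2.3,1.77):
    r.line_to([*h,.0644+.00064*(3.34-a)],ori=down(-.73-a),rate=.1)
r.wait(.4);p("end");s=S();print(s["grasp_force"],s["qd"])
print(r.sign_off())
E
```

```text
end t43.98 [0.5467 0.0714 0.0661] F [-1.7 -0.1  7.8] M [0.01 0.31 0.14] w0.0593 j6 -0.52
94.9284553527832 [ 0.00022662 -0.00097611  0.0004775   0.00056114  0.00012979  0.00093502]
the job is handed in; nothing more can be done
None
```

The job is handed in at about 44 s, but sign-off returned no verdict: the blank is seated in the recess (checked by picture), and the ring was bottomed out twice at the same angle, backed off about 1.57 rad and is still gripped at about 95 N.

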